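# Find the stamped tile case and push it to the dispatch line

### The arm

A 6-joint arm with a two-finger parallel gripper is mounted at the origin on the work surface. World frame = base frame: x ahead of the robot, y to its left, z up, the work surface at z = 0. Lengths are in mm, angles in rad, forces in N, time in s.
With the tool pointing down it reaches from about 400 to 825 mm from the base axis. Payload 7 kg.
Tool frame: the origin (TCP) lies at the very end of the fingers, on their centre line; the grasp point (between the pads) lies 19 mm behind it; z points along the fingers, y is the line along which they close (so a half turn about z gives the same grasp; the last joint's range is limited). The gripper opens to 88 mm and grips with 3 to 60 N. Pads are 19 mm wide; open, the fingers measure 130 mm over their backs; the gripper's body (78 mm by 193 mm) begins 47 mm behind the grasp point.
Start: joints at [1.394, 0.359, 0.012, 0, -1.224, -0.288], TCP at [302.569, 603.363, 191.261] pointing down, gripper open.
Joint ranges: [-3.07, 3.07], [-1.43, 2.12], [-1.02, 1.25], [-3.03, 1.67], [-3.05, -0], [-3.03, 3.03]. Speed limits (rad/s): [2.39, 2.39, 3.01, 3.14, 3.14, 3.14].

### API

Orientations are given as a unit quaternion [x, y, z, w].
In Python, from plant import bot gives the robot as it stands. Calls block until the motion is done:
- bot.move_ptp(position, orientation): joint-space move of the TCP to a pose.
- bot.line_to(position, velocity=150, ori=None): straight line of the TCP; ori=None keeps the orientation; velocity is the mean speed in mm/s.
- bot.move_joints(angles): joint-space move.
- bot.move_gripper(opening, force=None): finger opening in mm; force is the grip in N (None keeps the last); returns when the fingers have stopped.
- bot.pause(seconds).
- bot.solve_ik(position, orientation): joint angles nearest the present ones, or None.
- bot.read_state(): the state.
- bot.camera(name): name is "scene" or "top" or "wrist"; returns the picture (480x640x3 uint8, red, green, blue); there is no depth.
- bot.get_calibration(name): a dict with "fx", "fy", "cx", "cy" (pixels), "view" (4x4, takes a point from world to camera coordinates); the wrist camera has in their place "T_tool_cam" (4x4, takes a point from camera to tool coordinates, whose origin is the TCP and whose axes are the flange's). Camera axes: x right, y up, looking along -z (the intrinsics and any distortion apply to the point x, -y, -z); pixel columns grow to the right and rows downward; lengths in mm; the calibration is good to about 2 mm. A picture is of the moment at which its call begins: read the wrist's pose just before it. get_calibration takes no time and is no camera call.
A pose or a line that the arm cannot do raises bot.Unreachable and nothing moves.
- bot.close_job(): hands the job in; it is judged then, once.
The state is a dict: "t": time; "joint_pos": joint angles; "qvel": joint speeds; "tau": joint torques, N m; "tcp_pos": TCP position; "eef_rot": TCP orientation; "contact_force": force on the tool from outside, world axes, zero at the start; "moment": the same for the moment, N m; "width": finger opening in mm; "finger_force": force on a finger pad.
Only numpy, scipy, OpenCV 4.12 (cv2) and the standard library are available. Lean on these libraries where they do the work, as an engineer would, in place of code of your own. Each camera call takes 0.05 s, during which the arm holds its last target. There are 200 camera calls.

### The job

Two look-alike plywood tile cases stand on the bench, and one of them has a blue stamp underneath. With your fingertips tip each case over towards you, so that it lies on its side with its underside facing away from you, and see which one is stamped; tip both before you push either. Then push the stamped case, lying as it is, straight away from you until its stamped end stands on the green dispatch line, roughly square to it; leave the other one lying where it fell, pick nothing up, and do not disturb the other things on the bench.

Things in the scene. Friction and masses are not known exactly. Their poses are not given: they have to be found in the camera images.
- crate_a: one of two look-alike lidded plywood cases, 90 mm (x) by 150 mm (y) by 120 mm high, closed, heavy at the bottom (mass centre 40 mm up), 0.45 to 0.75 kg. Origin at the centre of its underside, z towards its lid, x away from the robot as it starts (upright). Left or right varies. The stamp tells which is the stamped one.
- crate_b: one of two look-alike lidded plywood cases, 90 mm (x) by 150 mm (y) by 120 mm high, closed, heavy at the bottom (mass centre 40 mm up), 0.45 to 0.75 kg. Origin at the centre of its underside, z towards its lid, x away from the robot as it starts (upright). Left or right varies. To tip it, see the lid points.
- stamp (a point): the centre of the stamp, a bright blue disc 76 mm across with a white middle, on the middle of the underside of one case; the other's underside is bare plywood. Hidden while the case stands; once the case lies tipped towards the robot the underside is an upright face that looks away from the robot
- crate_a_lid (a point): centre of crate_a's lid (top face), 120 mm from its underside. Once tipped, this is the upright face that looks at the robot, the one to push on, low down (10 to 40 mm above the bench)
- crate_b_lid (a point): centre of crate_b's lid. Either case tips about its near bottom edge when its far face is pushed towards the robot 90 to 115 mm above the bench (2 to 4 N; lower it may slide), the push rising with the face as it leans (a level push jams). Past about 50 degrees it falls onto its side by itself
- crate_a_mid (a point): the middle of crate_a, half-way up; 60 mm above the bench when it stands, 45 mm when it lies
- crate_b_mid (a point): the middle of crate_b, half-way up; 60 mm above the bench when it stands, 45 mm when it lies
- line: the dispatch line: a strip of green tape on the bench beyond the cases, 40 mm wide (its x, away from the robot), 660 mm long (its y, to the left), no thickness to speak of; origin at its middle
- slip_jar: bystander: white jar with a steel cap, 64 mm across, 90 mm high, between the cases; origin at the centre of its underside
- coil_pot: bystander: grey coil-built clay pot, about 102 mm across, 77 mm high, between the cases, farther back; origin at the centre of its underside
- glaze_cup: bystander: terracotta cup, 72 mm across, 80 mm high, at the left; origin at the centre of its underside
- bowl: bystander: blue bowl, 150 mm across, 60 mm high, at the right; origin at the centre of its underside
- brush: bystander: brush 170 mm long lying at the left; origin under its middle
- jar_lid: bystander: steel ring lid, 72 mm across, 12 mm high, at the right; origin at the centre of its underside
- tin: bystander: aluminium tin, 68 mm across, 100 mm high, at the far right; origin at the centre of its underside
Not all that is in view belongs to the job. What is shaped like the crate_b but turquoise is not meant.

How it is judged (in metres and radians):
On the way:
1. both cases lie at rest on their sides, tipped towards the robot, and neither has been pushed to the line yet (angle between crate_a's own z axis and vertical between 1.45 and 1.69 rad and angle between crate_b's own z axis and vertical between 1.45 and 1.69 rad and linear speed of each of crate_a, crate_b below 0.02 m/s and height (world z) of each of crate_a_mid, crate_b_mid below 0.055 m and x of each of crate_a_lid, crate_b_lid in the frame of line below -0.14 m and x of stamp in the frame of line below -0.03 m), for 0.2 s.
At the end, for the whole second after the job is handed in: Both cases lie at rest on their sides (within 7 degrees), lids towards the robot; the stamp's centre is within 20 mm of the green line's middle and its case square to the line within 23 degrees; the other lies within 180 mm of where it stood, its lid 140 mm or more short of the line (angle between crate_a's own z axis and vertical between 1.45 and 1.69 rad and angle between crate_b's own z axis and vertical between 1.45 and 1.69 rad and linear speed of each of crate_a, crate_b below 0.02 m/s and height (world z) of each of crate_a_mid, crate_b_mid below 0.055 m and x of crate_a_lid in the frame of line below -0.08 m and x of stamp in the frame of line between -0.02 and 0.02 m and angle between the z axis of crate_a and the x axis of line, either way round below 0.4 rad and x of crate_b_lid in the frame of line below -0.14 m and distance of crate_b_mid from where it was at the start of the episode below 0.18 m); the robot touches nothing.
It fails at once if a case is lifted clear of the bench (by 15 mm or more while it stands or lies, or its middle above 110 mm) (height (world z) of any of crate_a_mid, crate_b_mid above 0.11 m or (angle between crate_a's own z axis and vertical below 0.1 rad and height (world z) of crate_a_mid above 0.075 m) or (angle between crate_a's own z axis and vertical above 1.45 rad and height (world z) of crate_a_mid above 0.062 m) or (angle between crate_b's own z axis and vertical below 0.1 rad and height (world z) of crate_b_mid above 0.075 m) or (angle between crate_b's own z axis and vertical above 1.45 rad and height (world z) of crate_b_mid above 0.062 m)).
It fails at once if a case is thrown or rolled over (its z axis more than 115 degrees from upright) (angle between any of crate_a, crate_b's own z axis and vertical above 2 rad).
It fails at once if a bystander is moved more than 30 mm (distance of any of slip_jar, glaze_cup, bowl, coil_pot, brush, jar_lid, tin from where it was at the start of the episode above 0.03 m).
It also fails if it takes over 69 s, if anything falls off the work surface, if the arm or the gripper's body presses on something with over 40 N, if the wrist force passes 120 N, or if a joint passes its speed limit or range.

## Working session

There is one attempt and no reset: what is moved stays moved. The work goes in short steps, each a Python script; the robot and the scene stay as the last script left them, time stands still between calls to the robot, and variables do not carry over. Pictures are saved under pics/ and viewed, at most 10 in all, crops included, and the job is handed in when it is done.

```bash
ls; mkdir -p pics; python3 - <<'E'
from plant import bot
import cv2,numpy as np
np.set_printoptions(precision=4,suppress=True)
for n in("scene","top"):
    im=bot.camera(n); cv2.imwrite(f"pics/{n}0.png",im[:,:,::-1]); print(bot.get_calibration(n))
print(bot.get_calibration("wrist")); print(bot.read_state())
E
```

```text
pics
{'fx': 448.99236468278934, 'fy': 448.99236468278934, 'cx': 327.7717274424628, 'cy': 231.83305934763303, 'view': array([[    0.4272,     0.9041,    -0.0051,  -190.3206],
       [   -0.6295,     0.3015,     0.7162,   250.1373],
       [    0.649 ,    -0.3027,     0.6979, -1576.1782],
       [    0.    ,     0.    ,     0.    ,     1.    ]])}
{'fx': 501.6071118851631, 'fy': 501.6071118851631, 'cx': 321.443364874724, 'cy': 235.94607808197688, 'view': array([[    0.007 ,    -1.    ,     0.0011,    -6.8909],
       [    0.9943,     0.0071,     0.1064,  -491.4928],
       [   -0.1064,     0.0004,     0.9943, -1193.2057],
       [    0.    ,     0.    ,     0.    ,     1.    ]])}
{'fx': 396.202098364642, 'fy': 396.202098364642, 'cx': 315.8993797053903, 'cy': 240.03410655667636, 'T_tool_cam': array([[  -0.0001,    0.9639,    0.2661,   70.9949],
       [   1.    ,    0.0002,   -0.0004,    0.3386],
       [  -0.0005,    0.2661,   -0.9639, -193.008 ],
       [   0.    ,    0.    ,    0.    ,    1.    ]])}
{'t': 0.1, 'joint_pos': array([ 1.3941,  0.3593,  0.0111, -0.0003, -1.2241, -0.2881]), 'qvel': array([-0.0002, -0.0017,  0.0011,  0.0018,  0.001 ,  0.0016]), 'tau': array([ -0.0013, -58.4167,  29.3748,   7.0154,   0.0101,  -0.0001]), 'tcp_pos': array([302.3773, 602.9247, 190.413 ]), 'eef_rot': array([ 0.9731, -0.2304, -0.0001,  0.0007]), 'contact_force': array([ 0.663 , -0.7486, -0.9057]), 'moment': array([-0.0127,  0.    ,  0.0704]), 'finger_force': 0.0, 'width': 87.18473544634494}
```

View pics/scene0.png

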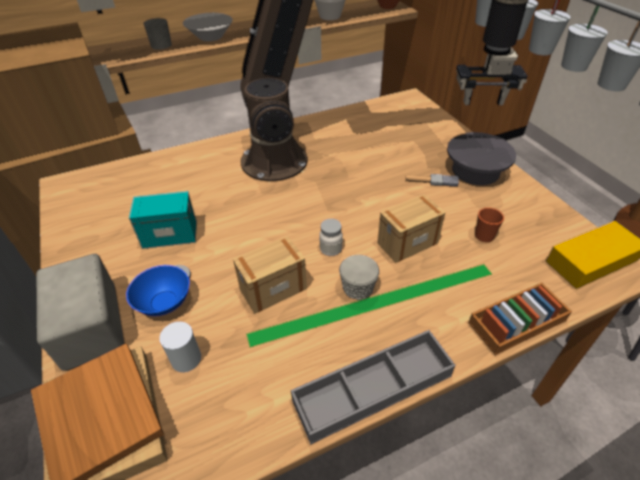

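View pics/top0.png

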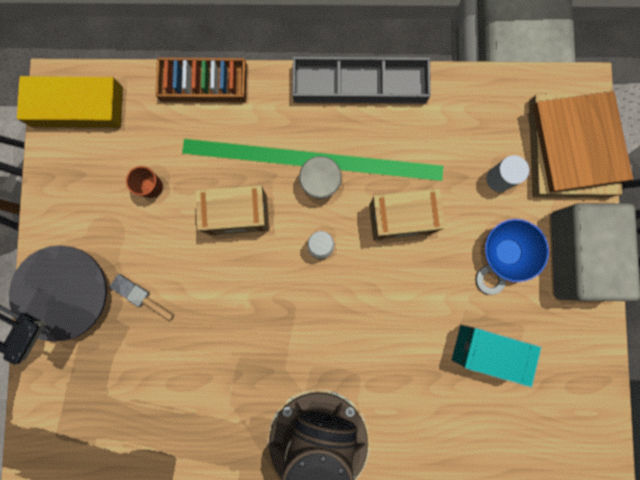

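The two plywood cases appear in the top view at (231,210), left, and (407,213), right. They match crate_a and crate_b in size and plywood colour. The turquoise box at (497,355) is the decoy. I'll confirm with one enlarged crop and measure the line there too.

```bash
cat > h.py <<'E'
import numpy as np,cv2
from plant import bot
np.set_printoptions(precision=3,suppress=True)
def ray(n,px,z,c=None):
    c=c or bot.get_calibration(n); px=np.atleast_2d(px).astype(float)
    V=c["view"]; R=V[:3,:3]; o=-R.T@V[:3,3]
    d=np.c_[(px[:,0]-c["cx"])/c["fx"],-(px[:,1]-c["cy"])/c["fy"],-np.ones(len(px))]@R
    return o+d*((z-o[2])/d[:,2])[:,None]
def green(im):
    h=cv2.cvtColor(im,cv2.COLOR_RGB2HSV); return cv2.inRange(h,(50,120,60),(80,255,255))
E
python3 - <<'E'
from h import *
im=cv2.imread("pics/top0.png")
cv2.imwrite("pics/crop0.png",cv2.resize(im[135:265,180:460],None,fx=2.8,fy=2.8,interpolation=cv2.INTER_CUBIC))
m=green(im[:,:,::-1]); m[:130]=0;m[200:]=0
ys,xs=np.nonzero(m); P=ray("top",np.c_[xs,ys],0)[:,:2]
r=cv2.minAreaRect(P.astype(np.float32)); print(r, cv2.boxPoints(r))
E
```

```text
((689.2380981445312, 21.826751708984375), (656.7035522460938, 36.930519104003906), 84.35054779052734) [[ 638.539 -303.112]
 [ 675.29  -306.748]
 [ 739.937  346.766]
 [ 703.186  350.401]]
```

View pics/crop0.png

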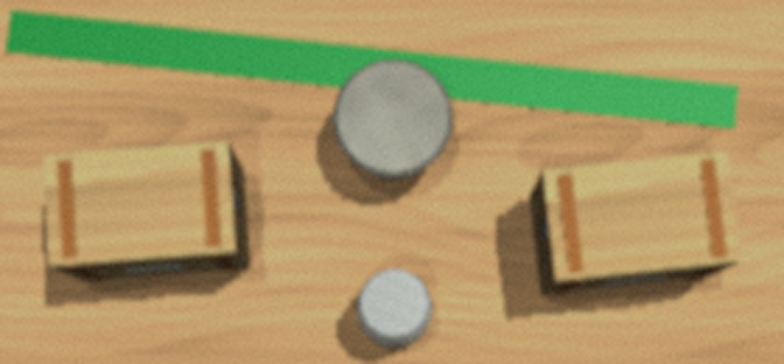

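The crop shows both plywood cases with lids at (44..238, 143..268) on the left and (543..735, 153..283) on the right. The pot is between them at (394,118) and the jar at (394,307). These are the two cases meant.

```bash
cat >> h.py <<'E'
from scipy.spatial.transform import Rotation as Ro
def quat(yaw,tilt=0): # tool down, closing along y; tilt>0: fingers reach ahead
    return (Ro.from_euler('z',yaw)*Ro.from_euler('y',-tilt)*Ro.from_euler('x',np.pi)).as_quat()
E
python3 - <<'E'
from h import *
import json
C={"L":[(44,157),(230,143),(238,258),(50,268)],"R":[(543,172),(727,153),(735,263),(553,283)]}
out={}
for k,v in C.items():
    p=np.array(v)/2.8+[180,135]-.3
    P=ray("top",p,120)[:,:2]
    e=(P[0]-P[1]+P[3]-P[2]); yaw=np.arctan2(-e[0],e[1]); f=(P[0]+P[1]-P[2]-P[3]); yaw2=np.arctan2(f[1],f[0])
    print(k,P,P.mean(0),"len",np.linalg.norm(e)/2,np.linalg.norm(f)/2,np.degrees([yaw,yaw2]))
    out[k]=[*P.mean(0),yaw]
json.dump(out,open("c.json","w"))
for n,px,z in(("jar",(321,244),90),("pot",(320.5,177),77)): print(n,ray("top",[px],z))
for k,(x,y,w) in out.items():
    for d in (75,-75): print(bot.solve_ik([x+d*np.cos(w),y+d*np.sin(w),130],quat(w)))
E
```

```text
L [[582.316 282.714]
 [594.919 132.554]
 [501.151 124.288]
 [491.989 274.852]] [542.594 203.602] len 150.75521048306044 92.39986762514563 [4.139 5.007]
R [[ 572.94  -120.796]
 [ 589.619 -269.796]
 [ 499.973 -274.606]
 [ 482.782 -128.445]] [ 536.328 -198.411] len 148.54874404676096 90.11783967770668 [6.546 3.964]
jar [[466.072  -2.488  90.   ]]
pot [[625.921  -0.171  77.   ]]
[ 0.625  0.363 -0.126  0.    -1.082  1.018]
[ 0.788  0.135 -0.438  0.    -0.997  0.855]
[ 0.003  0.344 -0.154  0.    -1.072  1.682]
[-0.033  0.132 -0.442  0.    -0.997  1.718]
```

```bash
cat >> h.py <<'E'
import json
def tip(k):
    x,y,w=json.load(open("c.json"))[k]; w=np.radians(4.7)
    a=np.array([np.cos(w),np.sin(w)]); q=quat(w)
    def at(u,z): return [*(np.array([x,y])+a*u),z]   # u along case axis from its centre
    bot.move_ptp(at(85,190),q); bot.line_to(at(85,105),150); bot.line_to(at(60,105),100)
    h=105
    for t in np.radians([0,8,16,24,32,40,48,55,62]):
        c=np.array([90*np.cos(t)-h*np.sin(t)-45+9.5, 90*np.sin(t)+h*np.cos(t)])
        bot.line_to(at(*c),60)
        s=bot.read_state(); print(round(np.degrees(t)),s["tcp_pos"],s["contact_force"])
    bot.line_to(at(c[0],190),200); bot.pause(.3)
    print(bot.read_state()["t"])
E
python3 - <<'E'
from h import *
tip("L")
im=bot.camera("scene"); cv2.imwrite("pics/s1.png",im[100:380,100:580,::-1])
E
```

```text
0 [596.999 208.093 105.138] [-0.569  1.083  0.223]
8 [581.505 207.013 117.147] [-0.966  0.631  0.668]
16 [564.535 205.6   126.209] [-0.092 -0.226 -0.338]
24 [546.505 204.087 132.944] [ 0.295 -0.006  0.177]
32 [527.721 202.53  137.084] [-1.091  0.393  0.426]
40 [508.543 200.947 138.598] [-0.66   0.371 -0.213]
48 [489.318 199.37  137.408] [-0.133 -0.896  0.623]
55 [472.742 197.926 134.121] [-0.392  0.416  0.14 ]
62 [456.705 196.568 128.854] [1.776 0.004 0.31 ]
7.7917
```

View pics/s1.png

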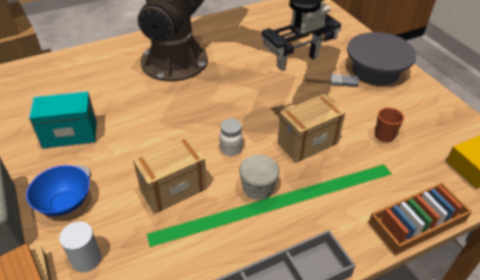

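The left case is still standing, so the finger passed over it without pushing. I'll check its edge position in an enlarged scene crop against the start picture.

```bash
python3 - <<'E'
from h import *
a=cv2.imread("pics/scene0.png")[185:275,365:460]; b=cv2.imread("pics/s1.png")[85:175,265:360]
c=np.hstack([cv2.resize(i,None,fx=4.2,fy=4.2,interpolation=cv2.INTER_CUBIC) for i in(a,b)]); print(c.shape)
cv2.imwrite("pics/cmp.png",c)
c=bot.get_calibration("scene")
def proj(P):
    p=c["view"][:3,:3]@P+c["view"][:3,3]; return np.array([c["cx"]+c["fx"]*p[0]/-p[2], c["cy"]-c["fy"]*p[1]/-p[2]])
x,y,w=542.6,203.6,np.radians(4.6);a=np.array([np.cos(w),np.sin(w)]);n=np.array([-a[1],a[0]])
for u,v,z in((45,75,120),(45,-75,120),(-45,-75,120),(-45,75,120),(45,75,0),(45,-75,0)):
    q=proj(np.r_[[x,y]+a*u+n*v,z]); print(u,v,z,q,(q-[365,185])*4.2)
E
```

```text
(378, 798, 3)
45 75 120 [444.62  211.232] [334.404 110.172]
45 -75 120 [399.134 230.881] [143.364 192.701]
-45 -75 120 [379.077 210.668] [ 59.122 107.805]
-45 75 120 [423.381 192.748] [245.2    32.543]
45 75 0 [437.213 242.623] [303.297 242.015]
45 -75 0 [394.503 262.289] [123.912 324.613]
```

View pics/cmp.png

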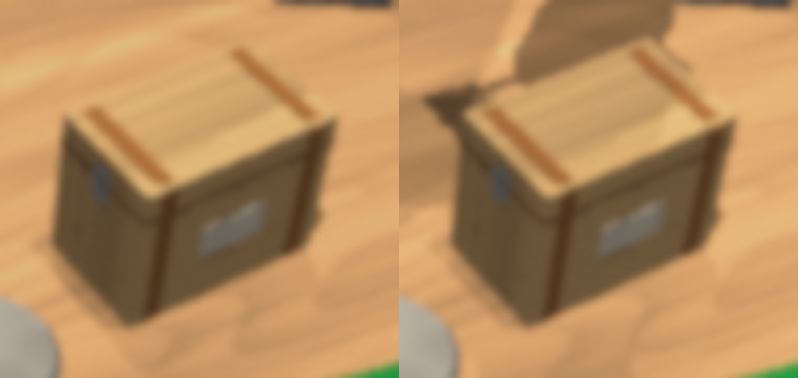

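The case hasn't moved and its measured position is right to a few mm: far top corners at (334,118) and (148,200) in the crop, against predicted (334,110) and (143,193). The finger front must sit farther back than I assumed. I'll probe for contact first and start the arc from there.

```bash
cat >> h.py <<'E'
def F(a,n=6):
    r=[]
    for _ in range(n): bot.pause(.02); r.append(bot.read_state()["contact_force"])
    r=np.mean(r,0); return np.array([r[:2]@a,r[2]])
def frame(k):
    x,y,w=json.load(open("c.json"))[k]; w=np.radians(4.7)
    a=np.array([np.cos(w),np.sin(w)])
    return a,quat(w),lambda u,z:[*(np.array([x,y])+a*u),z]
def probe(k,h=100):
    a,q,at=frame(k)
    bot.move_ptp(at(85,190),q); bot.line_to(at(85,h),150); f0=F(a)
    for u in range(70,28,-3):
        bot.line_to(at(u,h),60); f=F(a,4)-f0; print(u,f)
        if f[0]>1.5: break
    print(bot.read_state()["t"],bot.read_state()["tcp_pos"]); return u
E
python3 - <<'E'
from h import *
probe("L")
im=bot.camera("scene"); cv2.imwrite("pics/s2.png",cv2.resize(im[150:290,340:500,::-1],None,fx=4,fy=4))
E
```

```text
70 [-0.501 -0.033]
67 [-0.339  0.069]
64 [-0.523  0.137]
61 [-0.518  0.089]
58 [-0.247  0.372]
55 [-0.635 -0.086]
52 [-0.52   0.367]
49 [-0.54  -0.182]
46 [-0.855 -0.28 ]
43 [-0.456  0.479]
40 [-0.375 -0.07 ]
37 [0.192 0.174]
34 [-0.51   0.498]
31 [-0.435 -0.148]
13.9917 [573.458 206.167 100.041]
```

View pics/s2.png

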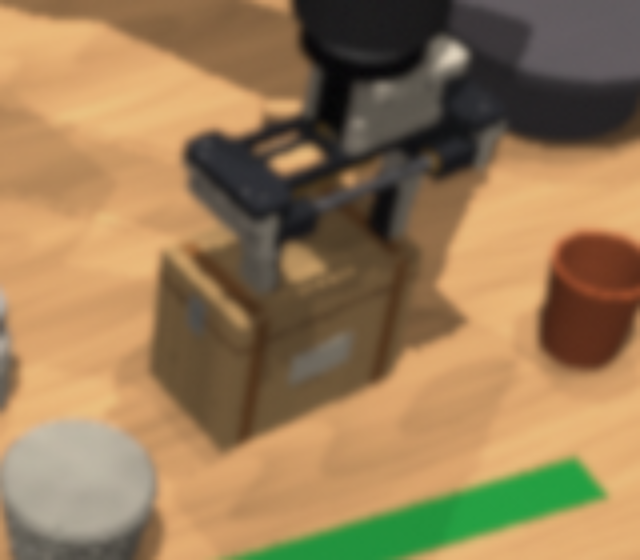

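Something doesn't fit. There's no force even though the TCP reads inside the case, and the crop shows a finger ending over the lid at (260,285). I'll overlay the reported fingertip positions on both views.

```bash
cat >> h.py <<'E'
def proj(n,P):
    c=bot.get_calibration(n); p=c["view"][:3,:3]@np.array(P,float)+c["view"][:3,3]
    return np.array([c["cx"]+c["fx"]*p[0]/-p[2], c["cy"]-c["fy"]*p[1]/-p[2]])
E
python3 - <<'E'
from h import *
s=bot.read_state(); t=s["tcp_pos"]; Rm=Ro.from_quat(s["eef_rot"]).as_matrix(); print(t,Rm,s["width"],s["joint_pos"],s["tau"],s["contact_force"])
o=[]
for n,(x0,y0) in(("scene",(370,170)),("top",(185,160))):
    im=bot.camera(n)[:,:,::-1].copy(); cv2.imwrite(f"pics/{n}3.png",im)
    k=4; cr=cv2.resize(im[y0:y0+100,x0:x0+100],None,fx=k,fy=k,interpolation=cv2.INTER_CUBIC)
    for v in(-44,44):
        for zz in(0,-40):
            q=(proj(n,t+Rm[:,1]*v+Rm[:,2]*zz)-[x0,y0])*k; print(n,v,zz,q); cv2.circle(cr,tuple(int(i) for i in q),4,(255,0,255) if zz==0 else (0,255,255),1)
    o.append(cr)
cv2.imwrite("pics/tool3.png",np.hstack(o))
E
```

```text
[573.514 206.164 100.056] [[ 0.997  0.082  0.   ]
 [ 0.082 -0.997  0.   ]
 [ 0.    -0.    -1.   ]] 87.66901697929272 [ 0.665  0.324 -0.26   0.    -0.987  0.988] [  0.017 -52.378  26.039   6.14    0.082  -0.001] [-0.1   -0.32  -0.269]
scene -44 0 [244.003 190.399]
scene -44 -40 [253.423 145.609]
scene 44 0 [139.019 236.016]
scene 44 -40 [146.152 191.118]
top -44 0 [106.39 151.53]
top -44 -40 [ 90.794 138.44 ]
top 44 0 [259.124 140.254]
top 44 -40 [248.986 126.771]
```

View pics/tool3.png

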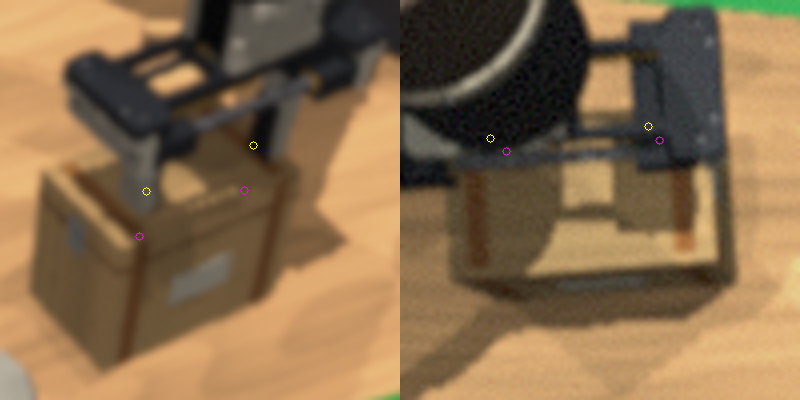

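In the overlay, both visible finger ends, at (140,210) and (270,163), sit 4–6 px above the reported tips at (139,236) and (244–269,179–190). So the open fingertips seem to be about 20 mm higher than the TCP reads, hovering just over the lid. I'll check with a gentle guarded touch on the lid.

```bash
python3 - <<'E'
from h import *
a,q,at=frame("L"); f0=F(a)
p=bot.read_state()["tcp_pos"]
for d in range(1,24):
    bot.line_to([p[0],p[1],100-d],60); f=F(a,2)-f0
    if f[1]>1.8 or abs(f[0])>2: break
print(d,f,bot.read_state()["tcp_pos"],bot.read_state()["t"])
bot.line_to([p[0],p[1],115],80)
E
```

```text
16 [-1.683  6.959] [573.832 206.24   85.029] 18.775
```

Contact came at reported z≈85, and the lid is at 120, so the open fingertips are really about 35 mm above the reported TCP. I'll correct heights by that and probe the far face again.

```bash
cat >> h.py <<'E'
ZO=35
def tip2(k):
    a,q,at0=frame(k); at=lambda u,z:at0(u,z-ZO)
    h=103
    if np.linalg.norm(bot.read_state()["tcp_pos"][:2]-at(0,0)[:2])<150: bot.line_to(at(85,160),200,ori=q)
    else: bot.move_ptp(at(85,190),q)
    bot.line_to(at(85,h),150); f0=F(a)
    for u in np.arange(68,36,-3.):
        bot.line_to(at(u,h),60); f=F(a,3)-f0
        if abs(f[0])>1.2: break
    print("contact",u,f,bot.read_state()["t"])
    if abs(f[0])<1.2: return
    c0=None; o=u+1-45
    for t in np.radians([8,16,24,32,40,48,55,62]):
        c=np.array([90*np.cos(t)-h*np.sin(t)-45+o, 90*np.sin(t)+h*np.cos(t)])
        bot.line_to(at(*c),80)
        print(round(np.degrees(t)),F(a,2)-f0)
    bot.line_to(at(c[0],200),200); bot.pause(.3)
    print(bot.read_state()["t"])
E
python3 - <<'E'
from h import *
tip2("L")
im=bot.camera("scene"); cv2.imwrite("pics/s4.png",im[150:330,220:500,::-1])
E
```

```text
contact 56.0 [2.421 1.308] 22.0583
8 [2.516 0.684]
16 [1.216 1.409]
24 [1.383 0.277]
32 [0.503 0.556]
40 [-0.08  -0.041]
48 [-0.174 -0.125]
55 [-0.244  0.266]
62 [0.364 0.122]
26.1833
```

The far-face contact matches the measured position, and the force falls off as expected for a tipping case. Next is the right case.

```bash
python3 - <<'E'
from h import *
tip2("R")
im=bot.camera("scene"); b=cv2.resize(im[140:340,200:500],None,fx=2.6,fy=2.6,interpolation=cv2.INTER_CUBIC); cv2.imwrite("pics/s5.png",b[:,:,::-1]); cv2.imwrite("pics/s5full.png",im[:,:,::-1])
cv2.imwrite("pics/t5.png",bot.camera("top")[:,:,::-1])
E
```

```text
contact 56.0 [2.511 1.081] 30.3
8 [2.27  0.374]
16 [1.281 0.991]
24 [1.041 0.465]
32 [ 0.648 -0.225]
40 [ 0.336 -0.571]
48 [0.298 0.264]
55 [-0.191  0.483]
62 [-0.323 -0.265]
34.425
```

View pics/s5.png

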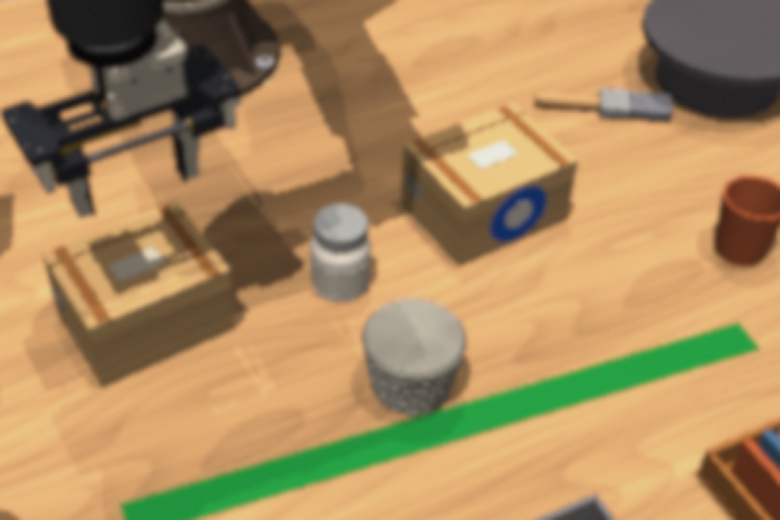

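Both cases lie on their sides. The left one shows the blue stamp at (519,213) in the crop, and the right one's underside at (160,330) is bare. I'll compute the stamp position from a blue mask.

```bash
cat >> h.py <<'E'
LC=np.array([689.2,21.8]); LX=np.array([0.9951,-0.0985])
def stamp(im,reg):
    m=cv2.inRange(cv2.cvtColor(im,cv2.COLOR_RGB2HSV),(105,110,50),(125,255,255)); k=np.zeros_like(m); x0,y0,x1,y1=reg; k[y0:y1,x0:x1]=m[y0:y1,x0:x1]
    c=max(cv2.findContours(k,0,2)[0],key=cv2.contourArea); e=cv2.fitEllipse(cv2.convexHull(c)); 
    p=ray("scene",[e[0]],45)[0,:2]; print("stamp px",e,"xy",p,"line x",(p-LC)@LX); return p
E
python3 - <<'E'
from h import *
im=cv2.imread("pics/s5full.png")[:,:,::-1].copy()
p=stamp(im,(360,180,440,260))
b=ray("scene",np.array([(463,262),(570,210)])/2.6+[200,140],0)[:,:2]; print("edge",b,b.mean(0)); d=b[1]-b[0]; print("yaw",np.degrees(np.arctan2(-d[0],d[1])),np.linalg.norm(d))
t=ray("scene",np.array([(466,208),(577,160),(512,103),(406,145)])/2.6+[200,140],90)[:,:2]; print("top",t,t.mean(0))
w=np.radians(4.7);a=np.array([np.cos(w),np.sin(w)])
for u in (-160,0,60):
    for z in (0,): print(u,bot.solve_ik([*(p+a*(u-0)),z],quat(w)) is not None)
print(bot.read_state()["t"])
E
```

```text
stamp px ((398.942138671875, 221.74830627441406), (13.212182998657227, 24.59842872619629), 46.1582145690918) xy [498.567 199.881] line x -207.24003324860388
edge [[501.999 133.245]
 [481.958 286.976]] [491.979 210.11 ]
yaw 7.427196623507581 155.03211602521606
top [[508.715 125.433]
 [493.995 273.419]
 [376.488 262.837]
 [390.537 117.039]] [442.434 194.682]
-160 True
0 True
60 True
34.525
```

```bash
python3 - <<'E'
from h import *
w=np.radians(5.2);a=np.array([np.cos(w),np.sin(w)]); q=quat(w); S=np.array([498.6,199.9])
at=lambda u,z:[*(S+a*u),z-ZO]
U=next(u for u in(-168,-164,-160) if all(bot.solve_ik(at(u,z),q) is not None for z in(190,40))); print(U)
bot.move_ptp(at(U,190),q); bot.line_to(at(U,100),200); f0=F(a)
bot.line_to(at(U,40),120); print("down",F(a)-f0,bot.read_state()["tcp_pos"]); f0=F(a)
for u in np.arange(U+6,-100,3.):
    bot.line_to(at(u,40),60); f=F(a,3)-f0
    if f[0]<-1.2: break
print("contact",u,f)
bot.line_to(at(u+100,40),70); print(F(a)-f0)
im=bot.camera("scene"); cv2.imwrite("pics/s6.png",im[:,:,::-1])
stamp(im,(380,200,470,310)); print(bot.read_state()["t"])
E
```

```text
-168
down [0.169 0.189] [331.812 185.443   5.881]
contact -129.0 [-2.895  1.342]
[-1.605 -0.812]
stamp px ((422.2285461425781, 244.13336181640625), (12.364346504211426, 25.93247413635254), 46.20230484008789) xy [601.955 209.624] line x -105.31838787409008
42.9167
```

```bash
python3 - <<'E'
from h import *
w=np.radians(5.2);a=np.array([np.cos(w),np.sin(w)])
def push(d,v):
    p=bot.read_state()["tcp_pos"]; bot.line_to([*(p[:2]+a*d),5],v)
push(82,70)
p=stamp(bot.camera("scene"),(390,210,500,320)); r=-((p-LC)@LX)/.982
if 5<r<45: push(r,50)
p=bot.read_state()["tcp_pos"]; bot.line_to([*(p[:2]-a*40),5],120); bot.line_to([*(p[:2]-a*60),160],200)
im=bot.camera("scene"); cv2.imwrite("pics/s7.png",im[:,:,::-1]); stamp(im,(390,210,500,320))
t=bot.camera("top"); print(bot.read_state()["t"])
cv2.imwrite("pics/v7.png",np.hstack([cv2.resize(im[130:380,130:530],(440,275)),cv2.resize(t[90:310,100:460],(360,275))])[:,:,::-1])
E
```

```text
stamp px ((442.3914489746094, 263.4963073730469), (11.613377571105957, 27.170713424682617), 47.140541076660156) xy [683.406 217.345] line x -25.027170531664293
stamp px ((449.13311767578125, 270.12640380859375), (11.385186195373535, 27.569753646850586), 46.484840393066406) xy [709.584 219.468] line x 0.8140308858948497
46.4583
```

View pics/v7.png

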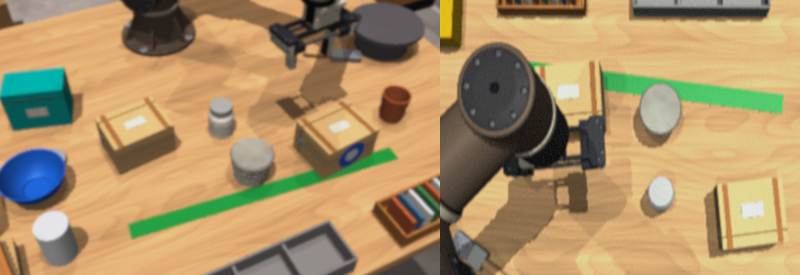

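The stamped case lies with its stamped end on the green line, at (350,155) in the left half. The other case and the bystanders are where they were. I'll cross-check the line in the scene view and hand in.

```bash
python3 - <<'E'
from h import *
m=green(cv2.imread("pics/scene0.png")[:,:,::-1].copy()); m[:255]=0; m[345:]=0; m[:,:245]=0; m[:,495:]=0
ys,xs=np.nonzero(m); P=ray("scene",np.c_[xs,ys],0)[:,:2]; P=P[abs((P-LC)@LX)<60]
r=cv2.minAreaRect(P.astype(np.float32)); print(r); d=(np.array(r[0])-LC)@LX; print("scene-vs-top line x",d)
if abs(d)<10: print(bot.close_job())
E
```

```text
((686.6695556640625, 19.329681396484375), (654.7212524414062, 38.68450927734375), 84.23793029785156)
scene-vs-top line x -2.2747187762451624
the job is handed in; nothing more can be done
None
```

Both cases lie tipped towards the robot; the stamped one (left) was pushed until its stamp measured within about 3 mm of the green line's middle, the other lies where it fell, and I handed the job in at about 46 s of 69 s; I haven't seen the verdict.

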